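Wet the record-cleaning paddle at the pump stand

ROBOT

A 6-joint arm with a two-finger parallel gripper is mounted at the origin on the work surface. World frame = base frame: x ahead of the robot, y to its left, z up, the work surface at z = 0. Lengths are in mm, angles in rad, forces in N, time in s.
With the tool pointing down it reaches from about 325 to 925 mm from the base axis. Payload 3.1 kg.
Tool frame: the origin (TCP) lies at the very end of the fingers, on their centre line; the grasp point (between the pads) lies 19 mm behind it; z points along the fingers, y is the line along which they close (so a half turn about z gives the same grasp; the last joint's range is limited). The gripper opens to 85 mm and grips with 20 to 120 N. Pads are 22 mm wide; open, the fingers measure 114 mm over their backs; the gripper's body (76 mm by 85 mm) begins 54 mm behind the grasp point. The pads swing forward as they close: fully open they stand 13 mm farther back than shut.
Start: joints at [1.024, 0.217, 1.613, -0, 1.311, -0.112], TCP at [263.252, 566.867, 231.3] pointing down, gripper open.
Joint ranges: [-2.75, 2.75], [-0.78, 2.1], [0.31, 2.55], [-1.13, 4.27], [0.13, 2.63], [-2.58, 2.58]. Speed limits (rad/s): [2.79, 2.79, 3.14, 3.14, 3.14, 3.14].

INTERFACE

Orientations are given as a unit quaternion [x, y, z, w].
In Python, from workcell import manip, imaging, workorder, models gives the robot as it stands.
- The arm moves only by the tool step_arm, never from a script. Its argument "plan" is a list of rows, each an object of numbers: "hand": the gripper's target within -1 to 1 (fully open at 1, half-way at 0, shut at -1); "dx", "dy", "dz": the shift along the tool's x, y, z in m; "turn": the turn about the tool's z in degrees. A call has 1 to 5 rows; each row shifts and turns the commanded pose from where the row before left it, along the tool's axes as they then stand; what a row does not reach is not made up. A row lasts 1/8 s, in which the tool goes at most 62.5 mm and 10.7 degrees, less where a joint would pass 70% of its speed; a pose out of reach is approached as far as the arm can. A call with a gripper value outside its range is refused whole. The fingers move at their own pace and stop on an object; the grip force is fixed at half the most. Time passes only in rows, so rows that do not move let the fingers close. It gives the time, the measured TCP pose, the force, the opening and the grip force at its end, in the units of the state.
- manip.get_obs(): the state, without advancing time (a new reading comes with each control period).
- imaging.snapshot(name): name is "scene" or "top" or "wrist"; returns the picture (384x512x3 uint8, red, green, blue); there is no depth.
- imaging.get_calibration(name): a dict with "intrinsics" (3x3 intrinsics, pixels), "origin" and "rotation" of the camera in the world. Camera axes: x right, y down, z forward; pixel columns grow to the right and rows downward; lengths in mm; the calibration is good to about 2 mm. The wrist camera is an equidistant fisheye: a pixel r from the principal point sees the ray r / f radians off the axis. A picture is of the moment at which its call begins: read the wrist's pose just before it. get_calibration takes no time and is no camera call; for the wrist camera it gives the pose at the moment of the call.
- workorder.sign_off(): hands the job in; it is judged then, once.
Trained networks look in the newest picture that a camera, given by its name, has taken for a name from the list of things; names that differ only in an ending like _2 or _b are one class to them, and where a whole thing is asked for, a point or a joint stands for the part that bears it (a point fixed in the world has none). Each returns a list of dicts, best first, with "conf" (0 to 1); they miss things now and then, are a little off and sometimes report something else, mostly with a low value. They report only what shows in the picture. A call takes as long as a camera call. They do not tell look-alikes from the thing itself.
- models.search_frame(target, camera): "xyz" ([x, y, z] in mm, in world coordinates, good to about 4 mm: the middle of the surface that is visible of it).
- models.silhouettes(target, camera): "mask" (384x512 bool, what is visible of it).
- models.landmark_of(target, camera): "xyz" ([x, y, z] in mm, in world coordinates, good to about 4 mm: a listed point, or the origin of a listed thing).
The state is a dict: "t": time; "joint_pos": joint angles; "dq": joint speeds; "effort": joint torques, N m; "ee_pos": TCP position; "tcp_rot": TCP orientation; "wrist_force": force on the tool from outside, world axes, zero at the start; "ft_torque": the same for the moment, N m; "finger_gap": opening from 0.0 (shut) to 1.0 (fully open); "gripper_force": force on a finger pad.
Only numpy, scipy, OpenCV 4.12 (cv2) and the standard library are available. Lean on these libraries where they do the work, as an engineer would, in place of code of your own. Each camera call takes 0.05 s, during which the arm holds its last target. There are 200 camera calls.

TASK

Get the cleaning paddle ready for the next record: draw it out of its dust hood and put it down, pick it up again by its wooden handle fin, and lay it on the cork drip board of the pump stand, pad end under the spout, squared up snug against both corner fences and let go. Only then press the canister's sprung cap fully down for a moment and let it spring back up. Leave the drip board in its corner, the paddle squared, and the brush, vial, tuning fork and seven-inch single where they are.

Things in the scene. Friction and masses are not known exactly. Their poses are not given: they have to be found in the camera images.
- paddle: Loose pine cleaning paddle, about 0.13 kg: deck 140 (its x) x 56 (y) x 14 mm on a runner 140 x 40 x 8 mm, so the deck's long sides overhang the surface by 8 mm and can be pinched across 56 mm; deck top at 22 mm. Rubber pad at the +x end, handle fin at the -x end. Origin: centre of the underside, z up. It starts with the fin end inside the hood, the pad end sticking out 75 to 82 mm.
- pad (a point): centre of the top of the paddle's dark rubber pad (44 x 44 x 3 mm), at x = 44 mm, z = 25 mm on the paddle
- fin (a point): point in the paddle's upright wooden handle fin (44 long in the paddle's x, 14 thick in y, 36 high above the deck, top 58 mm above the underside), at x = -45 mm, z = 46 mm on the paddle
- hood: Fixed plywood dust hood, 90 deep x 88 wide x 76 mm high, closed at top, sides and back, mouth 72 wide x 68 mm high. Origin: centre of the mouth at table level; x points straight out of the mouth (roughly away from the robot): draw the paddle that way, by about 100 mm, to bring the whole fin clear.
- stand: Fixed pump stand, dark wood base 12 mm thick, from x -60 to 190, y -60 to 50 mm; origin on the table, x roughly away from the robot. End fence: inner face at x = 100, facing -x. Side fence: inner face at y = +28, facing -y, from x -28 to 100. Fence tops 36 mm above the table. Fixed canister (56 mm diameter) behind the end fence, axis at x = 138, y = 0; spout tip at x = 74, 147 mm up.
- seat (a point): point on top of the drip board, in the stand's axes at (30, 0, 18) mm: the paddle's origin lies here, with the paddle's x along the stand's x, when it is squared against both fences
- drip_board: Loose flat cork drip board 140 x 56 x 6 mm, about 0.12 kg, lying on the stand already squared in the corner of the two fences. Origin: centre of its underside
- cap (a joint): the canister's sprung nozzle cap: 0 up, grows as it is pressed straight down, stop at 0.008 m; about 2.4 N to start and 9 N fully down; springs back when let go
- cap_top (a point): centre of the cap's flat round top (black, 36 mm diameter, 173 mm above the table when up); it moves down with the cap; the spout leaves the cap towards the stand's -x, below the top
- brush: loose walnut dust brush, 130 x 36 x 36 mm, bystander; origin at the centre of its underside
- vial: loose blue glass vial with black stopper, 32 mm diameter, 74 mm high, bystander; origin at the centre of its underside
- fork: loose steel tuning fork gauge lying flat, 160 mm long in its y, 32 mm wide, 10 mm thick, bystander; origin near the middle, at its underside
- single: loose yellow seven-inch single lying flat, 175 mm diameter, 4 mm thick, bystander; origin at the centre of its underside
There are look-alikes about, which are no part of the job. What is meant by the paddle is not orange or turquoise, and is the smaller of those in its own colour.

How it is judged (in metres and radians):
On the way, in this order (a step that is already met when the one before it is completed fails the run):
1. the paddle is drawn out until its fin is clear of the hood, and put down and let go (x of fin in the frame of hood above 0.03 m and height (world z) of paddle below 0.01 m and contact force between the fingers and paddle below 0.1 N), for 0.1 s.
2. the paddle is picked up again by its fin (distance between the grasp point and fin below 0.035 m and contact force between the fingers and paddle above 0.5 N and height (world z) of paddle above 0.012 m), for 0.1 s.
3. the paddle lies on the drip board, pad under the spout, squared within 3 mm against both fences, and is let go (x of paddle in the frame of seat between -0.003 and 0.003 m and y of paddle in the frame of seat between -0.003 and 0.003 m and z of paddle in the frame of seat between -0.003 and 0.003 m and angle between the x axis of paddle and the x axis of seat, either way round below 0.035 rad and x of pad in the frame of seat above 0.03 m and angle between paddle's own z axis and vertical below 0.04 rad and contact force between the fingers and paddle below 0.1 N), for 0.2 s.
4. the cap is pressed fully down (6.5 mm or more) (value of joint cap above 0.0065 m and x of paddle in the frame of seat between -0.003 and 0.003 m and y of paddle in the frame of seat between -0.003 and 0.003 m and z of paddle in the frame of seat between -0.003 and 0.003 m and angle between the x axis of paddle and the x axis of seat, either way round below 0.035 rad and x of pad in the frame of seat above 0.03 m and angle between paddle's own z axis and vertical below 0.04 rad), for 0.05 s.
At the end, for the whole second after the job is handed in: Paddle at rest on the drip board, let go, pad under the spout, within 3 mm of snug on both fences and 2 degrees of parallel; drip board within 5 mm of its corner; cap back up (within 1.5 mm); brush, vial, fork and single within 20 mm of their starts, vial upright (all of step 3 and x of drip_board in the frame of seat between -0.005 and 0.005 m and y of drip_board in the frame of seat between -0.005 and 0.005 m and value of joint cap below 0.0015 m and linear speed of paddle below 0.01 m/s and distance of each of brush, vial, fork, single from where it was at the start of the episode below 0.02 m and angle between vial's own z axis and vertical below 0.1 rad); the robot touches nothing.
It fails at once if the cap is pressed (over 3 mm) while the paddle is not lying squared under the spout (value of joint cap above 0.003 m and not (x of paddle in the frame of seat between -0.003 and 0.003 m and y of paddle in the frame of seat between -0.003 and 0.003 m and z of paddle in the frame of seat between -0.003 and 0.003 m and angle between the x axis of paddle and the x axis of seat, either way round below 0.035 rad and x of pad in the frame of seat above 0.03 m and angle between paddle's own z axis and vertical below 0.04 rad)).
It fails at once if a bystander is moved by more than 30 mm (distance of any of brush, vial, fork, single from where it was at the start of the episode above 0.03 m).
It also fails if it takes over 54 s, if anything falls off the work surface, if the arm or the gripper's body presses on something with over 40 N, if the wrist force passes 120 N, or if a joint passes its speed limit or range.

## Working session

There is one attempt and no reset: what is moved stays moved. The work goes in short steps, Python scripts to look and compute and a tool call to move; the robot and the scene stay as the last step left them, time stands still between calls to the robot, and variables do not carry over. Pictures are saved under pics/ and viewed, at most 10 in all, crops included, and the job is handed in when it is done.

Besides the shell and the picture viewer there is one more tool, called by a JSON object that holds its "method" and its "body". step_arm: Moves the arm, as the interface text tells. Its arguments: {"type":"object","properties":{"plan":{"type":"array"}},"required":["plan"]}

```bash
mkdir -p pics; cat > h.py <<'E'
import numpy as np, cv2
from workcell import manip, imaging, workorder, models
def snap(c,f=None):
    im=imaging.snapshot(c)
    if f: cv2.imwrite('pics/'+f,cv2.cvtColor(im,cv2.COLOR_RGB2BGR))
    return im
def ray(c,uv,z):
    k=imaging.get_calibration(c);K=np.array(k['intrinsics']);R=np.array(k['rotation']);o=np.array(k['origin'])
    uv=np.atleast_2d(np.array(uv,float));a=(uv-K[:2,2])/[K[0,0],K[1,1]]
    if c=='wrist':
        r=np.linalg.norm(a,axis=1,keepdims=True)+1e-9;d=np.hstack([a/r*np.sin(r),np.cos(r)])
    else: d=np.hstack([a,np.ones((len(a),1))])
    d=d@R.T; return o+d*((z-o[2])/d[:,2:])
E
python3 - <<'E'
from h import *
a=snap('top');b=snap('scene')
cv2.imwrite('pics/a.png',cv2.cvtColor(cv2.resize(a,(800,600)),cv2.COLOR_RGB2BGR))
cv2.imwrite('pics/b.png',cv2.cvtColor(cv2.resize(b,(800,600)),cv2.COLOR_RGB2BGR))
for n in ['paddle','pad','hood','stand','seat','drip_board','cap_top','brush','vial','fork','single']:
    print(n,[(np.round(d['xyz']).astype(int).tolist(),round(d['conf'],2)) for d in models.landmark_of(n,'top')])
o=manip.get_obs();print(o['t'],o['tcp_rot'])
for c in ['top','scene']:
  k=imaging.get_calibration(c);print(np.round(k['origin']),np.round(k['rotation'],2).tolist())
E
```

```text
paddle [([569, 56, 2], 0.95), ([493, 206, -2], 0.93), ([273, 330, -2], 0.88), ([749, 47, 2], 0.68), ([685, 380, 0], 0.6)]
pad [([536, 86, 26], 0.92), ([542, 206, 22], 0.85), ([676, 322, 38], 0.74), ([265, 267, 34], 0.55)]
hood [([486, 204, 1], 0.92)]
stand [([489, -230, 1], 0.74)]
seat [([517, -224, 23], 0.85), ([490, 205, 0], 0.59)]
drip_board [([518, -229, 14], 0.96)]
cap_top [([624, -213, 177], 0.59)]
brush [([462, 421, 2], 0.57)]
vial [([747, 49, -1], 0.64)]
fork [([767, -121, 0], 0.59)]
single [([541, -482, -1], 0.89)]
0.65 [2.15694897e-01 9.76460808e-01 4.58862543e-05 8.99466756e-06]
[ 391.  -12. 1200.] [0.71, -0.7, 0.05, -0.04]
[1472. -452.  906.] [0.75, 0.49, -0.25, -0.37]
```

View pics/a.png

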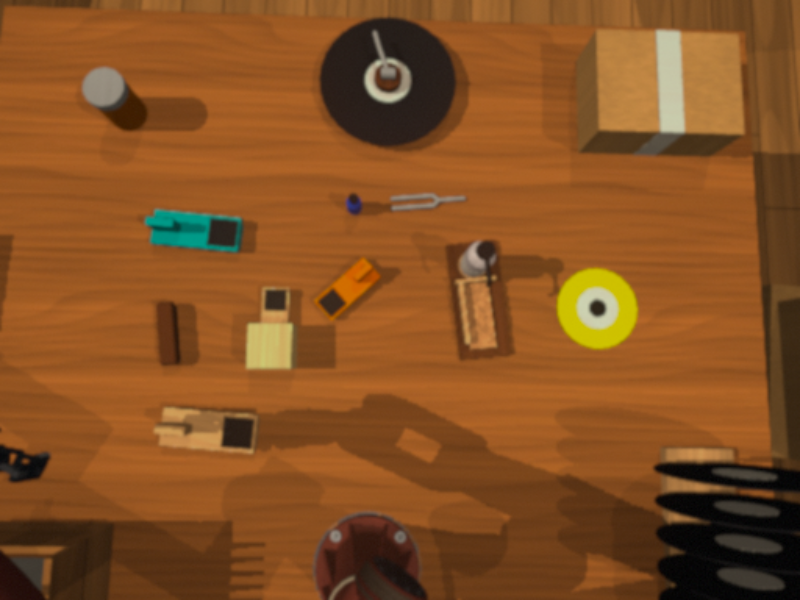

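View pics/b.png

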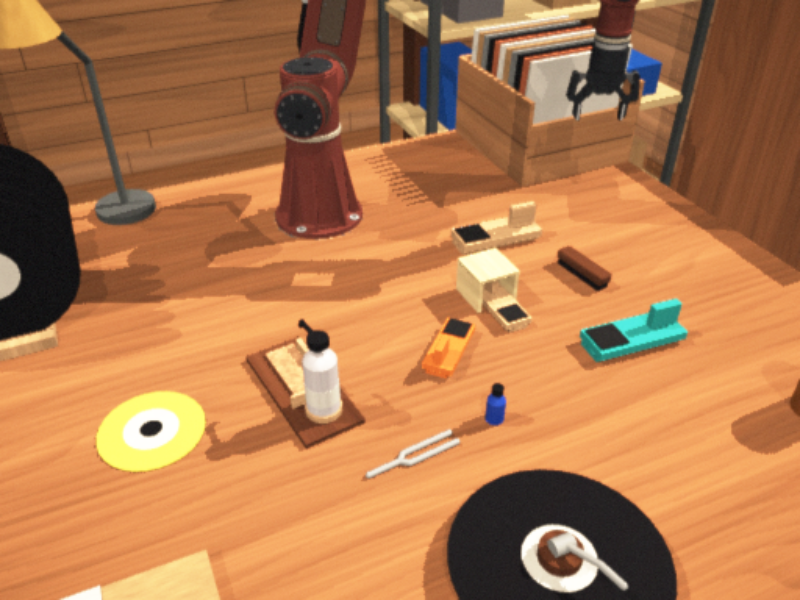

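```bash
python3 - <<'E'
from h import *
for c in ['top','scene']:
  k=imaging.get_calibration(c);print(np.round(k['origin']),np.round(k['rotation'],3).tolist(),np.round(k['intrinsics'],1).tolist())
k=imaging.get_calibration('wrist');print(k)
E
```

```text
[ 391.  -12. 1200.] [0.713, -0.698, 0.052, -0.035] [[360.7, 0.0, 250.5], [0.0, 360.7, 193.6], [0.0, 0.0, 1.0]]
[1472. -452.  906.] [0.75, 0.489, -0.249, -0.369] [[472.0, 0.0, 246.5], [0.0, 472.0, 190.4], [0.0, 0.0, 1.0]]
{'intrinsics': array([[297.31863964,   0.        , 249.62364825],
       [  0.        , 297.31863964, 193.91048048],
       [  0.        ,   0.        ,   1.        ]]), 'origin': array([202.50393834, 594.55988601, 374.25787047]), 'rotation': array([0.83504962, 0.53369944, 0.07160513, 0.1128262 ])}
```

The top view (800x600) shows the pine paddle's pad at (276,300), coming out of the cream hood at (270,345) towards +x. The larger pine paddle at (207,430), the orange one and the turquoise one are decoys. The stand is at (480,300), with the canister on its far end at (478,260). The scene view agrees. I'll move over the paddle now.

{"method": "step_arm", "body": {"plan": [{"hand":1,"dx":-0.0526,"dy":-0.0252},{"hand":1,"dx":-0.0526,"dy":-0.0252},{"hand":1,"dx":-0.0526,"dy":-0.0252},{"hand":1,"dx":-0.0526,"dy":-0.0252},{"hand":1,"dx":-0.0526,"dy":-0.0252}]}}

```text
invalid input
```

{"method": "step_arm", "body": {"plan": [{"hand":1,"dx":-0.0526,"dy":-0.0252},{"hand":1,"dx":-0.0526,"dy":-0.0252},{"hand":1,"dx":-0.0526,"dy":-0.0252,"turn":-8.3},{"hand":1,"turn":-8.3},{"hand":1,"turn":-8.3}]}}

```text
invalid input
```

```bash
cat > h.py <<'E'
import numpy as np, cv2
from scipy.spatial.transform import Rotation as Ro
from workcell import manip, imaging, workorder, models
def snap(c,f=None):
    im=imaging.snapshot(c)
    if f: cv2.imwrite('pics/'+f,cv2.cvtColor(im,cv2.COLOR_RGB2BGR))
    return im
def ray(c,uv,z):
    k=imaging.get_calibration(c);K=np.array(k['intrinsics']);R=Ro.from_quat(k['rotation']).as_matrix();o=np.array(k['origin'])
    uv=np.atleast_2d(np.array(uv,float));a=(uv-K[:2,2])/[K[0,0],K[1,1]]
    if c=='wrist':
        r=np.linalg.norm(a,axis=1,keepdims=True)+1e-9;d=np.hstack([a/r*np.sin(r),np.cos(r)])
    else: d=np.hstack([a,np.ones((len(a),1))])
    d=d@R.T; return o+d*((z-o[2])/d[:,2:])
def masks(n,c):
    return [(m['conf'],m['mask']) for m in models.silhouettes(n,c)]
def quad(mask,c,z):
    "pixel mask -> min-area rect in the world at height z: centre, sizes, angle of long side (deg)"
    v,u=np.nonzero(mask);p=ray(c,np.c_[u,v],z)[:,:2].astype(np.float32)
    r=cv2.minAreaRect(p);b=cv2.boxPoints(r);e=b[1]-b[0],b[2]-b[1];e=max(e,key=np.linalg.norm)
    return np.round(r[0],1),np.round(sorted(r[1]),1),round((np.degrees(np.arctan2(e[1],e[0]))+90)%180-90,1)
def st():
    o=manip.get_obs();R=Ro.from_quat(o['tcp_rot']).as_matrix()
    print('t',round(o['t'],2),'tcp',np.round(o['ee_pos'],1),'xang',round(np.degrees(np.arctan2(R[1,0],R[0,0])),1),'tilt',round(R[2,2],4),'gap',round(o['finger_gap'],3),'F',np.round(o['wrist_force'],1),'q',np.round(o['joint_pos'],2))
    return np.array(o['ee_pos']),R
def lm(n,c): return [(np.round(d['xyz'],1).tolist(),round(d['conf'],2)) for d in models.landmark_of(n,c)]
E
python3 - <<'E'
from h import *
st();a=snap('wrist');cv2.imwrite('pics/c.png',cv2.cvtColor(cv2.resize(a,(800,600)),cv2.COLOR_RGB2BGR))
for n in ['paddle','pad','hood']: print(n,lm(n,'wrist'))
for n,z in [('paddle',22),('hood',76)]:
  for c,m in masks(n,'wrist'): print(n,round(c,2),m.sum(),quad(m,'wrist',z))
E
```

```text
t 0.65 tcp [263.3 566.9 231.3] xang 155.1 tilt -1.0 gap 1.003 F [-0.2  0.4 -0.1] q [ 1.02  0.22  1.61  0.    1.31 -0.11]
paddle [([274.7, 327.5, 1.2], 0.61)]
pad [([267.1, 268.1, 31.3], 0.89)]
hood [([487.9, 201.0, -4.1], 0.71)]
paddle 0.9 5280 (array([271., 327.]), array([ 80.6, 209.9]), np.float32(86.7))
hood 0.65 1334 (array([425.8, 228.5]), array([ 60.6, 151.8]), np.float32(-57.0))
```

View pics/c.png

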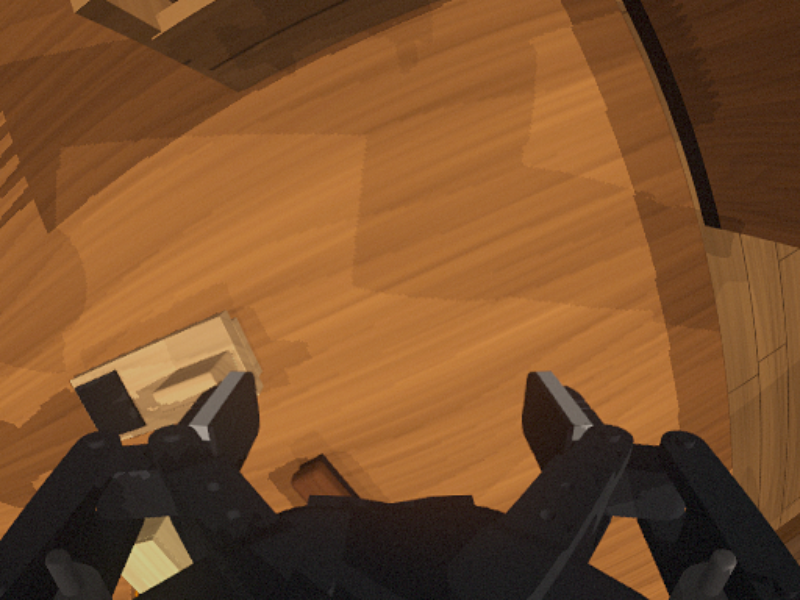

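The wrist view shows only the big pine decoy at (160,380) and the hood's corner, because the arm hasn't moved. The rows seem to need every field filled in.

{"method": "step_arm", "body": {"plan": [{"hand":1,"dx":-0.0549,"dy":-0.0188,"dz":0,"turn":0},{"hand":1,"dx":-0.0549,"dy":-0.0188,"dz":0,"turn":0},{"hand":1,"dx":-0.0549,"dy":-0.0188,"dz":0,"turn":0},{"hand":1,"dx":-0.0549,"dy":-0.0188,"dz":0,"turn":0},{"hand":1,"dx":-0.0549,"dy":-0.0188,"dz":0,"turn":0}]}}

```text
t: 1.58
ee_pos: [473.9, 364.6, 231.5]
tcp_rot: [0.216, 0.976, 0.0, 0.0]
wrist_force: [0.9, -0.9, 0.0]
finger_gap: 1.001
gripper_force: 0.0
```

{"method": "step_arm", "body": {"plan": [{"hand":1,"dx":-0.0549,"dy":-0.0188,"dz":0,"turn":0},{"hand":1,"dx":-0.0549,"dy":-0.0188,"dz":0,"turn":0},{"hand":1,"dx":-0.0549,"dy":-0.0188,"dz":0,"turn":-8.3},{"hand":1,"dx":0,"dy":0,"dz":0,"turn":-8.3},{"hand":1,"dx":0,"dy":0,"dz":0,"turn":-8.3}]}}

```text
t: 2.2
ee_pos: [599.0, 244.3, 231.1]
tcp_rot: [-0.001, 1.0, 0.0, -0.0]
wrist_force: [0.7, 0.4, -0.6]
finger_gap: 1.001
gripper_force: 0.0
```

```bash
cat > look.py <<'E'
from h import *
import sys
f=sys.argv[1]
st();a=snap('wrist');cv2.imwrite('pics/'+f,cv2.cvtColor(cv2.resize(a,(800,600)),cv2.COLOR_RGB2BGR))
for n in ['paddle','pad','hood']: print(n,lm(n,'wrist'))
for n,z in [('paddle',22),('pad',25),('hood',76)]:
  for c,m in masks(n,'wrist'): print(n,round(c,2),m.sum(),quad(m,'wrist',z))
E
python3 look.py d.png
```

```text
t 2.2 tcp [599.  244.3 231.1] xang -179.9 tilt -1.0 gap 1.001 F [ 0.7  0.4 -0.6] q [ 0.28  0.26  1.56  0.    1.32 -1.29]
paddle [([494.2, 203.3, 2.9], 0.68), ([566.0, 52.8, -0.9], 0.65), ([680.0, 380.1, -0.0], 0.59)]
pad [([540.3, 200.7, 26.3], 0.73), ([535.6, 90.0, 23.0], 0.73), ([680.0, 323.1, 32.5], 0.73)]
hood [([486.6, 203.0, -2.6], 0.66)]
paddle 0.94 4350 (array([573.,  50.]), array([ 59.5, 168.2]), np.float32(-46.7))
paddle 0.92 3360 (array([520.7, 206.7]), array([55.5, 86. ]), np.float32(-0.8))
paddle 0.86 6663 (array([684.9, 395.1]), array([ 81.3, 224.1]), np.float32(84.9))
pad 0.75 3401 (array([521.3, 207.5]), array([57.4, 85.8]), np.float32(0.1))
pad 0.75 4297 (array([572. ,  52.8]), array([ 58. , 164.3]), np.float32(-46.5))
pad 0.65 6583 (array([683.5, 394.4]), array([ 80.5, 221.5]), np.float32(84.9))
pad 0.53 116 (array([733.9,  46.2]), array([ 9.3, 39.7]), np.float32(-48.0))
hood 0.66 3382 (array([522.8, 212.7]), array([47.2, 73.8]), np.float32(-0.8))
```

View pics/d.png

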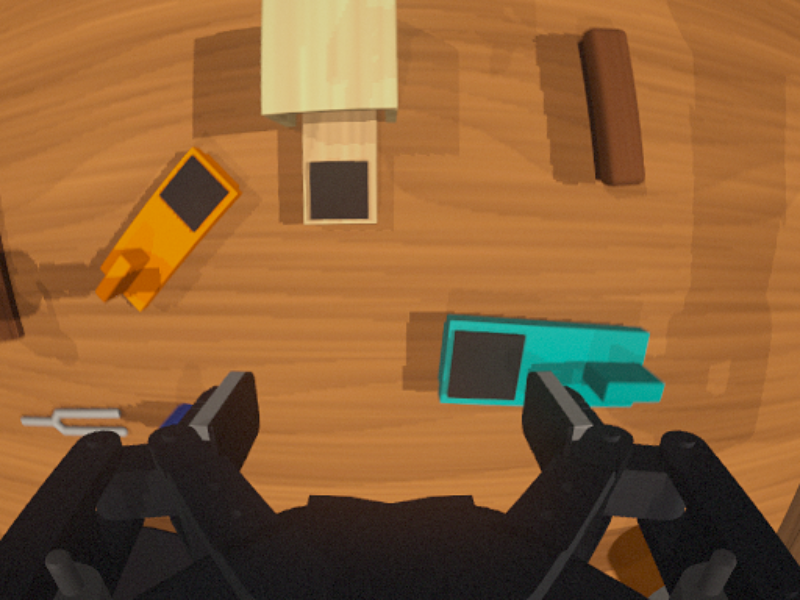

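The view shows the target pine paddle with its pad at (340,190), coming out of the hood's mouth at about (330,115). The fitted rectangle is 55.5 wide, centred on y=206.7, with its end at about x=563, which matches the listed sizes. I'll go down for the pinch.

{"method": "step_arm", "body": {"plan": [{"hand":1,"dx":0.027,"dy":-0.0188,"dz":0.03,"turn":0},{"hand":1,"dx":0.027,"dy":-0.0188,"dz":0.04,"turn":0},{"hand":1,"dx":0,"dy":0,"dz":0.06,"turn":0},{"hand":1,"dx":0,"dy":0,"dz":0.05,"turn":0},{"hand":1,"dx":0,"dy":0,"dz":0.026,"turn":0}]}}

```text
t: 3.18
ee_pos: [541.6, 207.4, 22.0]
tcp_rot: [0.0, 1.0, -0.001, -0.002]
wrist_force: [-0.2, 0.1, -0.7]
finger_gap: 1.0
gripper_force: 0.0
```

```bash
python3 -c "
from h import *
st()"
```

```text
t 3.17 tcp [541.6 207.4  22. ] xang 180.0 tilt -1.0 gap 1.0 F [-0.2  0.1 -0.7] q [ 0.24  0.39  1.84 -0.    0.92 -1.33]
```

{"method": "step_arm", "body": {"plan": [{"hand":1,"dx":0,"dy":0,"dz":0,"turn":0},{"hand":-1,"dx":0,"dy":0,"dz":0,"turn":0},{"hand":-1,"dx":0,"dy":0,"dz":0,"turn":0},{"hand":-1,"dx":0,"dy":0,"dz":0,"turn":0},{"hand":-1,"dx":0,"dy":0,"dz":0,"turn":0}]}}

```text
t: 3.8
ee_pos: [544.8, 208.0, 26.2]
tcp_rot: [0.0, 1.0, 0.0, 0.001]
wrist_force: [0.0, -0.8, -0.3]
finger_gap: 0.145
gripper_force: 0.0
```

The rows were capped, so the fingers closed above the deck. I'll reopen them and go down the rest of the way.

{"method": "step_arm", "body": {"plan": [{"hand":1,"dx":0,"dy":0,"dz":0,"turn":0},{"hand":1,"dx":0,"dy":0,"dz":0,"turn":0},{"hand":1,"dx":0,"dy":0,"dz":0,"turn":0},{"hand":1,"dx":0,"dy":0,"dz":0,"turn":0},{"hand":1,"dx":0,"dy":0,"dz":0.01,"turn":0}]}}

```text
t: 4.42
ee_pos: [545.2, 208.1, 15.8]
tcp_rot: [0.0, 1.0, 0.0, 0.001]
wrist_force: [-0.3, 0.5, -0.3]
finger_gap: 0.998
gripper_force: 0.0
```

{"method": "step_arm", "body": {"plan": [{"hand":1,"dx":0,"dy":-0.001,"dz":0.012,"turn":0},{"hand":1,"dx":0,"dy":0,"dz":0,"turn":0},{"hand":-1,"dx":0,"dy":0,"dz":0,"turn":0},{"hand":-1,"dx":0,"dy":0,"dz":0,"turn":0},{"hand":-1,"dx":0,"dy":0,"dz":0,"turn":0}]}}

```text
t: 5.05
ee_pos: [545.1, 207.1, 4.0]
tcp_rot: [0.0, 1.0, 0.0, 0.001]
wrist_force: [0.8, 0.7, 4.6]
finger_gap: 0.638
gripper_force: 66.2
```

{"method": "step_arm", "body": {"plan": [{"hand":-1,"dx":-0.015,"dy":0,"dz":-0.001,"turn":0},{"hand":-1,"dx":-0.03,"dy":0,"dz":0,"turn":0},{"hand":-1,"dx":-0.03,"dy":0,"dz":0,"turn":0},{"hand":-1,"dx":-0.025,"dy":0,"dz":0,"turn":0},{"hand":-1,"dx":0,"dy":0,"dz":0.0005,"turn":0}]}}

```text
t: 5.68
ee_pos: [646.4, 206.7, 4.1]
tcp_rot: [0.001, 1.0, 0.0, 0.001]
wrist_force: [-0.0, 0.2, -0.8]
finger_gap: 0.637
gripper_force: 65.5
```

{"method": "step_arm", "body": {"plan": [{"hand":1,"dx":0,"dy":0,"dz":0,"turn":0},{"hand":1,"dx":0,"dy":0,"dz":0,"turn":0},{"hand":1,"dx":0,"dy":0,"dz":0,"turn":0},{"hand":1,"dx":0,"dy":0,"dz":0,"turn":0},{"hand":1,"dx":0,"dy":0,"dz":-0.02,"turn":0}]}}

```text
t: 6.3
ee_pos: [642.0, 206.5, 22.3]
tcp_rot: [0.0, 1.0, -0.001, -0.002]
wrist_force: [0.2, -0.3, -0.6]
finger_gap: 0.996
gripper_force: 0.0
```

{"method": "step_arm", "body": {"plan": [{"hand":1,"dx":-0.01,"dy":0,"dz":-0.04,"turn":0},{"hand":1,"dx":-0.02,"dy":0,"dz":-0.05,"turn":0},{"hand":1,"dx":-0.03,"dy":0,"dz":-0.04,"turn":0},{"hand":1,"dx":-0.01,"dy":0,"dz":-0.04,"turn":0},{"hand":1,"dx":0,"dy":0,"dz":0,"turn":0}]}}

```text
t: 6.92
ee_pos: [718.6, 207.4, 202.0]
tcp_rot: [0.0, 1.0, 0.001, 0.006]
wrist_force: [0.3, 0.8, 0.6]
finger_gap: 1.002
gripper_force: 0.0
```

```bash
python3 look.py e.png
```

```text
t 6.92 tcp [718.6 207.4 202. ] xang 180.0 tilt -0.9999 gap 1.002 F [0.3 0.8 0.6] q [ 0.19  0.49  1.32 -0.    1.32 -1.38]
paddle [([593.5, 202.5, -1.3], 0.98), ([570.1, 56.5, -1.3], 0.89), ([678.8, 380.4, 3.2], 0.62)]
pad [([638.3, 204.8, 28.6], 0.91), ([676.5, 325.3, 34.4], 0.89), ([536.9, 89.4, 25.5], 0.74)]
hood []
paddle 0.88 5357 (array([565.7,  55. ]), array([ 61.8, 147.1]), np.float32(-46.1))
paddle 0.85 8974 (array([674.9, 390.1]), array([ 73.4, 227.2]), np.float32(85.6))
pad 0.94 6590 (array([588.5, 204.3]), array([ 55.7, 138.9]), np.float32(0.8))
pad 0.78 8970 (array([674.1, 388.9]), array([ 72.6, 225. ]), np.float32(86.2))
pad 0.68 5238 (array([566.2,  57.2]), array([ 59.5, 147. ]), np.float32(-45.9))
pad 0.4 899 (array([748.7, -87.9]), array([ 30.5, 150.9]), np.float32(-85.3))
```

View pics/e.png

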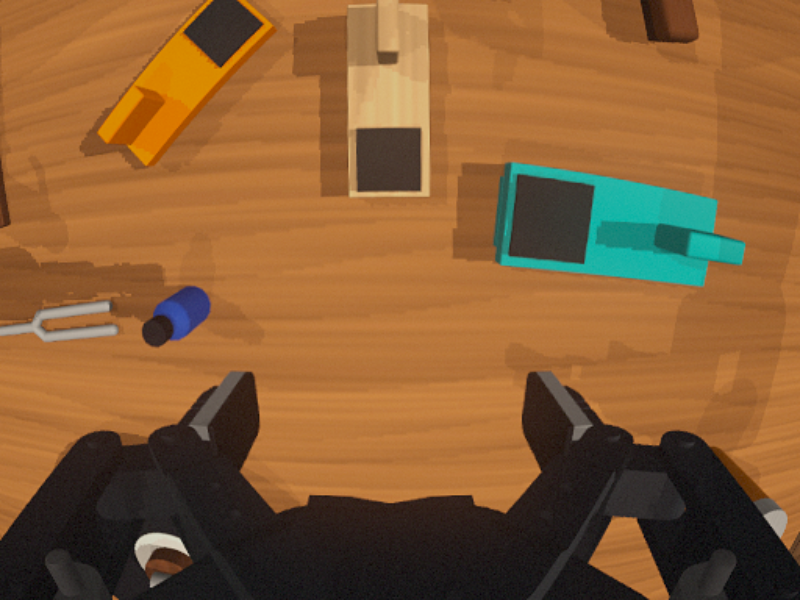

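The paddle is out of the hood, lying straight, with its pad at (388,160), its fin at (388,30) and its origin at about (593.5, 206). The vial and fork are untouched. Next I'll grasp the fin at (548, 206).

{"method": "step_arm", "body": {"plan": [{"hand":1,"dx":0.045,"dy":0,"dz":0.02,"turn":0},{"hand":1,"dx":0.045,"dy":0,"dz":0.02,"turn":0},{"hand":1,"dx":0.045,"dy":0,"dz":0.02,"turn":0},{"hand":1,"dx":0.035,"dy":0,"dz":0.02,"turn":0},{"hand":1,"dx":0,"dy":0,"dz":0.01,"turn":0}]}}

```text
t: 7.9
ee_pos: [539.2, 206.5, 100.6]
tcp_rot: [-0.001, 1.0, -0.001, -0.004]
wrist_force: [0.7, -0.2, 0.2]
finger_gap: 1.0
gripper_force: 0.0
```

{"method": "step_arm", "body": {"plan": [{"hand":1,"dx":0,"dy":0,"dz":0,"turn":0}]}}

```text
t: 8.02
ee_pos: [544.0, 206.7, 102.8]
tcp_rot: [0.0, 1.0, -0.0, -0.001]
wrist_force: [-0.1, -0.2, 0.8]
finger_gap: 1.0
gripper_force: 0.0
```

```bash
python3 -c "
from h import *
st();snap('top')
for n in ['paddle','fin','seat','stand','drip_board','cap_top']: print(n,lm(n,'top'))
for n,z in [('stand',12),('drip_board',18)]:
  for c,m in masks(n,'top'): print(n,round(c,2),m.sum(),quad(m,'top',z))
"
```

```text
t 8.03 tcp [544.  206.7 102.8] xang 180.0 tilt -1.0 gap 1.0 F [-0.1 -0.2  0.8] q [ 0.24  0.27  1.81 -0.    1.06 -1.33]
paddle [([567.7, 54.8, 1.8], 0.9), ([686.6, 377.9, -2.7], 0.86), ([592.1, 207.2, 0.3], 0.84)]
fin [([688.8, 440.7, 61.5], 0.83), ([554.6, 200.6, 46.7], 0.66), ([273.8, 388.1, 62.0], 0.64), ([600.1, 21.1, 43.8], 0.64)]
seat [([516.3, -224.1, 20.9], 0.69)]
stand [([494.1, -227.9, -0.6], 0.61)]
drip_board [([519.6, -226.4, 16.0], 0.79)]
cap_top [([538.6, -483.9, -2.5], 0.51), ([624.3, -213.2, 175.7], 0.5)]
stand 0.68 1718 (array([ 552.8, -222.6]), array([110.8, 249.5]), np.float32(7.7))
drip_board 0.9 717 (array([ 518.9, -224.6]), array([ 58.4, 142.3]), np.float32(8.4))
```

{"method": "step_arm", "body": {"plan": [{"hand":1,"dx":-0.004,"dy":0,"dz":0.025,"turn":0},{"hand":1,"dx":0,"dy":0,"dz":0.025,"turn":0},{"hand":1,"dx":0,"dy":0,"dz":0.025,"turn":0},{"hand":1,"dx":0,"dy":0,"dz":0,"turn":0},{"hand":1,"dx":0,"dy":0,"dz":0,"turn":0}]}}

```text
t: 9.1
ee_pos: [548.9, 207.0, 29.7]
tcp_rot: [0.0, 1.0, 0.0, 0.001]
wrist_force: [0.0, 0.2, 0.8]
finger_gap: 0.999
gripper_force: 0.0
```

{"method": "step_arm", "body": {"plan": [{"hand":-1,"dx":0,"dy":0,"dz":0,"turn":0},{"hand":-1,"dx":0,"dy":0,"dz":0,"turn":0},{"hand":-1,"dx":0,"dy":0,"dz":0,"turn":0},{"hand":-1,"dx":0,"dy":0,"dz":0,"turn":0},{"hand":-1,"dx":0,"dy":0,"dz":0,"turn":0}]}}

```text
t: 9.72
ee_pos: [548.4, 206.8, 29.1]
tcp_rot: [0.0, 1.0, -0.0, 0.0]
wrist_force: [-1.2, -0.2, 2.0]
finger_gap: 0.151
gripper_force: 58.7
```

{"method": "step_arm", "body": {"plan": [{"hand":-1,"dx":0,"dy":0,"dz":-0.02,"turn":0},{"hand":-1,"dx":0,"dy":0,"dz":-0.035,"turn":0},{"hand":-1,"dx":0,"dy":0,"dz":-0.035,"turn":0},{"hand":-1,"dx":0.005,"dy":-0.02,"dz":0,"turn":0},{"hand":-1,"dx":0.0108,"dy":-0.0422,"dz":0,"turn":0}]}}

```text
t: 10.35
ee_pos: [532.1, 144.2, 119.0]
tcp_rot: [-0.001, 1.0, -0.0, 0.0]
wrist_force: [0.5, -0.5, -1.4]
finger_gap: 0.149
gripper_force: 58.7
```

{"method": "step_arm", "body": {"plan": [{"hand":-1,"dx":0.0108,"dy":-0.0422,"dz":0,"turn":0},{"hand":-1,"dx":0.0108,"dy":-0.0422,"dz":0,"turn":0},{"hand":-1,"dx":0.0108,"dy":-0.0422,"dz":0,"turn":0},{"hand":-1,"dx":0.0108,"dy":-0.0422,"dz":0,"turn":0},{"hand":-1,"dx":0.0108,"dy":-0.0422,"dz":0,"turn":0}]}}

```text
t: 10.98
ee_pos: [475.9, -68.0, 117.5]
tcp_rot: [0.0, 1.0, 0.0, -0.001]
wrist_force: [-0.4, 0.6, -1.2]
finger_gap: 0.155
gripper_force: 58.7
```

{"method": "step_arm", "body": {"plan": [{"hand":-1,"dx":0.0108,"dy":-0.0422,"dz":0,"turn":0},{"hand":-1,"dx":0.0108,"dy":-0.0422,"dz":0,"turn":0},{"hand":-1,"dx":0.0108,"dy":-0.04,"dz":0,"turn":0},{"hand":-1,"dx":0,"dy":0,"dz":0,"turn":-8},{"hand":-1,"dx":0,"dy":0,"dz":0,"turn":0}]}}

```text
t: 11.6
ee_pos: [443.9, -191.0, 117.5]
tcp_rot: [-0.068, 0.998, 0.001, -0.001]
wrist_force: [0.1, 0.2, -2.1]
finger_gap: 0.155
gripper_force: 58.9
```

```bash
cat > look2.py <<'E'
from h import *
import sys
st()
for c in ['top','wrist']:
  a=snap(c)
  cv2.imwrite('pics/%s_%s'%(c,sys.argv[1]),cv2.cvtColor(cv2.resize(a[120:280,240:400],(600,600)) if c=='top' else cv2.resize(a,(800,600)),cv2.COLOR_RGB2BGR))
  for n in ['paddle','pad','drip_board','stand','cap_top']: print(c,n,lm(n,c))
  for n,z in [('drip_board',18),('stand',12)]:
    for f,m in masks(n,c): print(c,n,round(f,2),m.sum(),quad(m,c,z))
E
python3 look2.py f.png
```

```text
t 11.6 tcp [ 443.9 -191.   117.5] xang -172.2 tilt -1.0 gap 0.155 F [ 0.1  0.2 -2.1] q [-0.55  0.05  2.03 -0.    1.06 -2.26]
top paddle [([568.9, 55.1, -0.2], 0.77), ([684.2, 380.5, -1.7], 0.74), ([270.4, 327.2, 0.7], 0.72), ([489.5, -184.9, 90.6], 0.54), ([625.8, -213.1, 177.3], 0.25)]
top pad [([679.5, 320.4, 38.1], 0.98), ([535.2, -174.7, 112.7], 0.83), ([265.3, 268.4, 34.9], 0.79), ([533.1, 85.0, 28.2], 0.75)]
top drip_board [([485.5, 205.9, 2.6], 0.65), ([449.1, -191.8, 139.7], 0.22)]
top stand []
top cap_top [([623.6, -210.2, 173.0], 0.57)]
top drip_board 0.48 78 (array([ 572. , -218.2]), array([29.8, 49.5]), np.float32(-83.4))
top stand 0.58 980 (array([ 611.9, -215.8]), array([112.8, 130.3]), np.float32(6.8))
wrist paddle [([567.2, 51.7, 1.2], 0.83), ([491.6, -185.1, 89.3], 0.8)]
wrist pad [([539.7, 88.8, 27.6], 0.95)]
wrist drip_board [([518.7, -225.9, 9.2], 0.81)]
wrist stand []
wrist cap_top []
wrist drip_board 0.88 2320 (array([ 489.9, -237.7]), array([39.9, 84.8]), np.float32(5.5))
wrist stand 0.79 5231 (array([ 478.1, -235.6]), array([102.9, 109.5]), np.float32(-81.8))
```

{"method": "step_arm", "body": {"plan": [{"hand":-1,"dx":-0.006,"dy":-0.025,"dz":0.005,"turn":0},{"hand":-1,"dx":-0.01,"dy":-0.026,"dz":0.01,"turn":0},{"hand":-1,"dx":0,"dy":0,"dz":0.012,"turn":0},{"hand":-1,"dx":0,"dy":0,"dz":0.012,"turn":0},{"hand":-1,"dx":0,"dy":0,"dz":0,"turn":0}]}}

```text
t: 13.02
ee_pos: [467.0, -237.2, 77.8]
tcp_rot: [-0.07, 0.998, 0.002, -0.002]
wrist_force: [-0.5, 0.7, -1.0]
finger_gap: 0.151
gripper_force: 59.0
```

```bash
python3 look2.py g.png; python3 - <<'E'
from h import *
a=snap('scene');cv2.imwrite('pics/sg.png',cv2.cvtColor(cv2.resize(a[190:320,140:310],None,fx=4.6,fy=4.6,interpolation=cv2.INTER_CUBIC),cv2.COLOR_RGB2BGR))
print(lm('paddle','scene'),lm('pad','scene'),lm('drip_board','scene'),lm('cap_top','scene'))
E
```

```text
t 13.03 tcp [ 467.  -237.2   77.8] xang -172.0 tilt -1.0 gap 0.151 F [-0.5  0.7 -1. ] q [-0.6   0.2   1.96  0.    0.99 -2.31]
top paddle [([684.7, 378.7, -2.3], 0.91), ([273.4, 329.3, 0.2], 0.76), ([510.3, -231.0, 44.9], 0.67), ([568.6, 56.5, -0.1], 0.56)]
top pad [([263.7, 267.8, 33.7], 0.87), ([535.4, 86.6, 25.7], 0.85), ([678.0, 319.7, 33.6], 0.8), ([559.9, -223.6, 68.9], 0.56), ([624.9, -210.6, 176.7], 0.47)]
top drip_board [([517.9, -226.6, 15.8], 0.52)]
top stand [([491.0, -227.6, 1.2], 0.93), ([510.8, -229.7, 48.9], 0.4)]
top cap_top [([623.3, -211.6, 174.7], 0.74)]
top stand 0.79 1081 (array([ 556.1, -219.5]), array([108.9, 241.7]), np.float32(5.5))
top stand 0.47 187 (array([ 632.8, -238.8]), array([37.3, 99.1]), np.float32(-0.1))
wrist paddle [([517.0, -236.4, 53.6], 0.84), ([572.6, 53.8, 2.8], 0.76)]
wrist pad []
wrist drip_board []
wrist stand []
wrist cap_top []
wrist drip_board 0.58 855 (array([ 451.5, -233.8]), array([ 9.6, 55.8]), np.float32(-84.2))
wrist stand 0.97 7801 (array([ 476.5, -235.2]), array([ 98.4, 109.2]), np.float32(-82.3))
[([517.5, -234.1, 49.3], 0.86), ([565.2, 54.4, 2.1], 0.74), ([681.3, 375.7, -4.4], 0.71), ([270.3, 324.5, -2.2], 0.55)] [([679.1, 321.3, 32.9], 0.97), ([538.9, 88.4, 26.3], 0.92), ([265.8, 267.8, 36.0], 0.69), ([559.8, -228.1, 76.5], 0.63), ([626.9, -209.2, 175.4], 0.42)] [([515.6, -219.3, 11.0], 0.69)] [([629.0, -213.0, 175.2], 0.71), ([748.3, 45.8, 1.0], 0.39)]
```

View pics/sg.png

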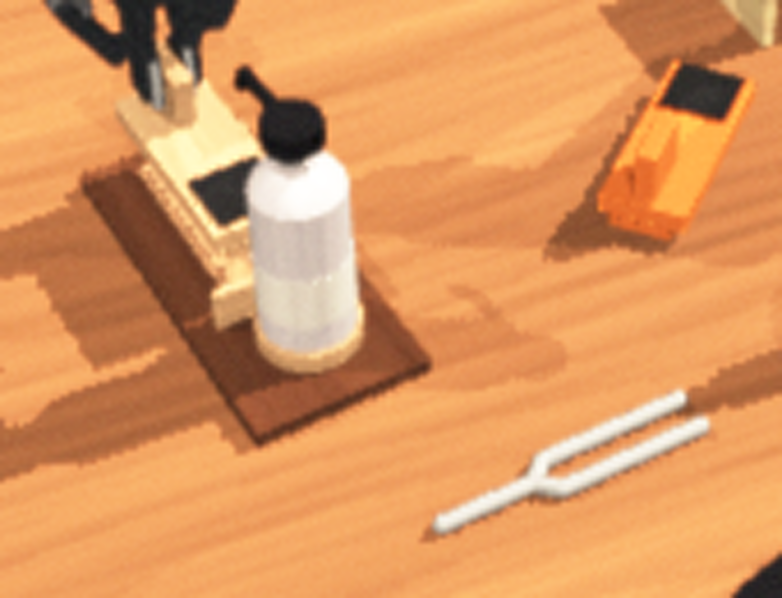

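View pics/top_g.png

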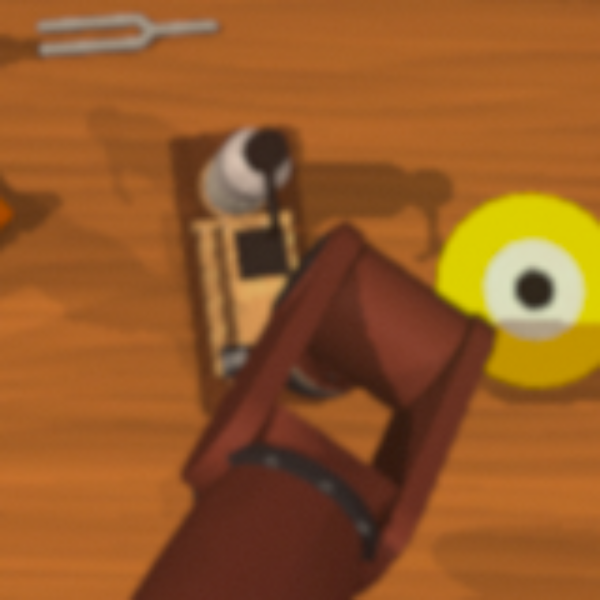

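The paddle hovers over the drip board with its pad beside the spout (scene crop: pad (225,190), end fence (235,295)). A gap to the side fence is visible in the top crop at (215,290). I'll lower it now.

{"method": "step_arm", "body": {"plan": [{"hand":-1,"dx":0,"dy":0,"dz":0.01,"turn":0},{"hand":-1,"dx":0,"dy":0,"dz":0.01,"turn":0},{"hand":-1,"dx":0,"dy":0,"dz":0.007,"turn":0},{"hand":-1,"dx":0,"dy":0,"dz":0.002,"turn":0},{"hand":-1,"dx":0,"dy":0,"dz":0,"turn":0}]}}

```text
t: 14.7
ee_pos: [468.8, -238.9, 50.5]
tcp_rot: [-0.07, 0.998, 0.0, -0.0]
wrist_force: [-0.1, 0.2, -0.8]
finger_gap: 0.155
gripper_force: 59.0
```

{"method": "step_arm", "body": {"plan": [{"hand":-1,"dx":0,"dy":0,"dz":0.001,"turn":0},{"hand":-1,"dx":0,"dy":0,"dz":0,"turn":0}]}}

```text
t: 14.95
ee_pos: [469.1, -239.1, 50.1]
tcp_rot: [-0.07, 0.998, -0.0, 0.0]
wrist_force: [0.4, -0.3, -1.6]
finger_gap: 0.156
gripper_force: 59.0
```

{"method": "step_arm", "body": {"plan": [{"hand":-1,"dx":0,"dy":0,"dz":0.0015,"turn":0},{"hand":-1,"dx":0,"dy":0,"dz":0,"turn":0}]}}

```text
t: 15.2
ee_pos: [468.8, -238.9, 48.2]
tcp_rot: [-0.07, 0.998, 0.0, -0.0]
wrist_force: [-0.2, -0.5, -1.1]
finger_gap: 0.153
gripper_force: 59.0
```

{"method": "step_arm", "body": {"plan": [{"hand":-1,"dx":0,"dy":0,"dz":0.001,"turn":0},{"hand":-1,"dx":0,"dy":0,"dz":0,"turn":0}]}}

```text
t: 15.45
ee_pos: [468.9, -239.0, 47.3]
tcp_rot: [-0.07, 0.998, -0.0, 0.0]
wrist_force: [-0.4, 0.4, -1.3]
finger_gap: 0.158
gripper_force: 59.0
```

{"method": "step_arm", "body": {"plan": [{"hand":-1,"dx":0,"dy":0.003,"dz":0,"turn":0},{"hand":-1,"dx":0,"dy":0.002,"dz":0,"turn":0},{"hand":-1,"dx":0,"dy":0,"dz":0,"turn":0}]}}

```text
t: 15.82
ee_pos: [468.1, -233.8, 47.3]
tcp_rot: [-0.07, 0.998, 0.0, -0.0]
wrist_force: [-0.3, -1.1, -2.1]
finger_gap: 0.153
gripper_force: 59.1
```

{"method": "step_arm", "body": {"plan": [{"hand":-1,"dx":0,"dy":0.001,"dz":0,"turn":0},{"hand":-1,"dx":0,"dy":0.001,"dz":0,"turn":0}]}}

```text
t: 16.08
ee_pos: [467.9, -232.0, 47.3]
tcp_rot: [-0.07, 0.998, 0.0, -0.0]
wrist_force: [0.3, -0.3, -1.4]
finger_gap: 0.154
gripper_force: 59.1
```

{"method": "step_arm", "body": {"plan": [{"hand":-1,"dx":0,"dy":0.001,"dz":0,"turn":0},{"hand":-1,"dx":0,"dy":0,"dz":0,"turn":0}]}}

```text
t: 16.32
ee_pos: [467.8, -231.4, 47.4]
tcp_rot: [-0.07, 0.998, -0.0, 0.0]
wrist_force: [0.5, -1.2, -1.7]
finger_gap: 0.156
gripper_force: 58.9
```

{"method": "step_arm", "body": {"plan": [{"hand":-1,"dx":0,"dy":0.0015,"dz":0,"turn":0},{"hand":-1,"dx":0,"dy":0,"dz":0,"turn":0}]}}

```text
t: 16.58
ee_pos: [467.6, -230.7, 47.5]
tcp_rot: [-0.069, 0.998, -0.001, 0.0]
wrist_force: [-2.2, -4.9, -2.1]
finger_gap: 0.156
gripper_force: 59.1
```

{"method": "step_arm", "body": {"plan": [{"hand":-1,"dx":0,"dy":0.0015,"dz":0,"turn":0},{"hand":-1,"dx":0,"dy":0,"dz":0,"turn":0}]}}

```text
t: 16.82
ee_pos: [467.6, -230.5, 47.7]
tcp_rot: [-0.07, 0.998, -0.002, 0.0]
wrist_force: [-1.5, -8.2, -3.0]
finger_gap: 0.154
gripper_force: 59.1
```

The paddle has reached the side fence. I'll ease off a little and slide it to the end fence.

{"method": "step_arm", "body": {"plan": [{"hand":-1,"dx":-0.001,"dy":-0.0015,"dz":0,"turn":0},{"hand":-1,"dx":-0.0015,"dy":0,"dz":0,"turn":0},{"hand":-1,"dx":-0.0015,"dy":0,"dz":0,"turn":0},{"hand":-1,"dx":0,"dy":0,"dz":0,"turn":0}]}}

```text
t: 17.32
ee_pos: [470.3, -230.3, 47.5]
tcp_rot: [-0.07, 0.998, -0.001, -0.001]
wrist_force: [-5.5, -5.3, 1.0]
finger_gap: 0.156
gripper_force: 59.6
```

{"method": "step_arm", "body": {"plan": [{"hand":-1,"dx":-0.0015,"dy":0,"dz":0,"turn":0},{"hand":-1,"dx":0,"dy":0,"dz":0,"turn":0}]}}

```text
t: 17.58
ee_pos: [470.3, -230.3, 47.5]
tcp_rot: [-0.07, 0.998, -0.001, -0.003]
wrist_force: [-11.3, -6.3, 4.1]
finger_gap: 0.155
gripper_force: 60.1
```

{"method": "step_arm", "body": {"plan": [{"hand":-1,"dx":-0.0015,"dy":0,"dz":0,"turn":0},{"hand":-1,"dx":0,"dy":0,"dz":0,"turn":0}]}}

```text
t: 17.82
ee_pos: [470.2, -230.3, 47.4]
tcp_rot: [-0.07, 0.998, -0.001, -0.005]
wrist_force: [-15.3, -8.1, 7.6]
finger_gap: 0.152
gripper_force: 60.6
```

{"method": "step_arm", "body": {"plan": [{"hand":-1,"dx":0.0035,"dy":-0.001,"dz":0.0005,"turn":0},{"hand":-1,"dx":0,"dy":0,"dz":0,"turn":0},{"hand":-1,"dx":0,"dy":0,"dz":0,"turn":0}]}}

```text
t: 18.2
ee_pos: [470.2, -230.6, 47.1]
tcp_rot: [-0.07, 0.998, -0.0, -0.001]
wrist_force: [-5.8, -4.4, 2.8]
finger_gap: 0.15
gripper_force: 59.9
```

{"method": "step_arm", "body": {"plan": [{"hand":0,"dx":0,"dy":0,"dz":0,"turn":0},{"hand":0,"dx":0,"dy":0,"dz":0,"turn":0},{"hand":0,"dx":0,"dy":0,"dz":0,"turn":0},{"hand":0,"dx":0,"dy":0,"dz":0,"turn":0}]}}

```text
t: 18.7
ee_pos: [471.4, -229.8, 46.8]
tcp_rot: [-0.07, 0.998, 0.0, 0.0]
wrist_force: [-0.4, -0.0, 0.2]
finger_gap: 0.499
gripper_force: 0.0
```

{"method": "step_arm", "body": {"plan": [{"hand":0,"dx":0,"dy":0,"dz":-0.02,"turn":0},{"hand":0,"dx":0.01,"dy":0,"dz":-0.035,"turn":0},{"hand":0,"dx":0.03,"dy":0,"dz":-0.035,"turn":0},{"hand":0,"dx":0.04,"dy":0,"dz":-0.035,"turn":0},{"hand":0,"dx":0.02,"dy":0,"dz":-0.02,"turn":0}]}}

```text
t: 19.32
ee_pos: [371.4, -244.4, 193.7]
tcp_rot: [-0.069, 0.998, -0.001, 0.001]
wrist_force: [0.8, -0.5, -0.6]
finger_gap: 0.498
gripper_force: 0.0
```

{"method": "step_arm", "body": {"plan": [{"hand":0,"dx":0,"dy":0.05,"dz":-0.01,"turn":0},{"hand":0,"dx":0,"dy":0.055,"dz":-0.01,"turn":0},{"hand":0,"dx":0,"dy":0.055,"dz":0,"turn":0},{"hand":0,"dx":0,"dy":0.05,"dz":0,"turn":0},{"hand":0,"dx":0,"dy":0,"dz":0,"turn":0}]}}

```text
t: 19.95
ee_pos: [342.2, -33.3, 211.6]
tcp_rot: [-0.073, 0.997, 0.0, 0.0]
wrist_force: [0.0, -1.3, 0.3]
finger_gap: 0.495
gripper_force: 0.0
```

```bash
python3 - <<'E'
from h import *
st()
a=snap('top');cv2.imwrite('pics/th.png',cv2.cvtColor(cv2.resize(a[140:240,270:350],None,fx=6,fy=6,interpolation=cv2.INTER_CUBIC),cv2.COLOR_RGB2BGR))
for n in ['paddle','pad','seat','stand','drip_board','cap_top']: print(n,lm(n,'top'))
for n,z in [('paddle',40),('stand',12),('drip_board',18)]:
  for f,m in masks(n,'top'): print(n,round(f,2),m.sum(),quad(m,'top',z))
snap('scene')
for n in ['paddle','cap_top','seat','vial','fork']: print(n,lm(n,'scene'))
E
```

```text
t 19.95 tcp [342.2 -33.3 211.6] xang -171.7 tilt -1.0 gap 0.495 F [ 0.  -1.3  0.3] q [-0.3  -0.43  2.24  0.    1.33 -2.02]
paddle [([270.0, 329.7, -0.9], 0.89), ([513.8, -225.5, 17.6], 0.8), ([685.2, 376.1, -0.7], 0.66), ([568.4, 57.2, 3.0], 0.62)]
pad [([534.8, 87.8, 24.6], 0.72), ([262.8, 267.0, 34.3], 0.71), ([678.3, 322.4, 34.3], 0.57), ([563.0, -216.2, 39.3], 0.56), ([490.8, -230.6, -1.8], 0.33)]
seat [([515.8, -226.2, 21.3], 0.85)]
stand [([493.1, -228.7, -0.7], 0.98), ([540.0, -480.5, -0.1], 0.37)]
drip_board []
cap_top [([626.1, -212.2, 176.9], 0.61), ([464.0, 424.0, 0.7], 0.43)]
paddle 0.92 697 (array([563.4,  55. ]), array([ 56.3, 136.3]), np.float32(-46.0))
paddle 0.9 1516 (array([272.3, 328.4]), array([ 76.1, 203.7]), np.float32(86.4))
paddle 0.79 734 (array([ 517.1, -221.4]), array([ 59.7, 139. ]), np.float32(7.3))
stand 0.71 1744 (array([ 552.5, -223.6]), array([112.6, 249.2]), np.float32(7.1))
drip_board 0.62 833 (array([ 520.9, -227.9]), array([ 65.1, 150. ]), np.float32(7.1))
paddle [([676.4, 374.0, -3.5], 0.91), ([568.3, 53.1, 3.0], 0.73), ([272.5, 326.8, 1.1], 0.65), ([516.7, -225.0, 20.3], 0.56), ([470.5, -230.3, 63.8], 0.33)]
cap_top [([542.4, -483.6, 1.1], 0.58), ([630.3, -210.7, 173.1], 0.52)]
seat [([517.7, -221.0, 19.2], 0.66)]
vial [([750.0, 47.3, -2.1], 0.55), ([466.8, 423.0, 5.4], 0.29)]
fork [([762.9, -116.2, -2.0], 0.91)]
```

View pics/th.png

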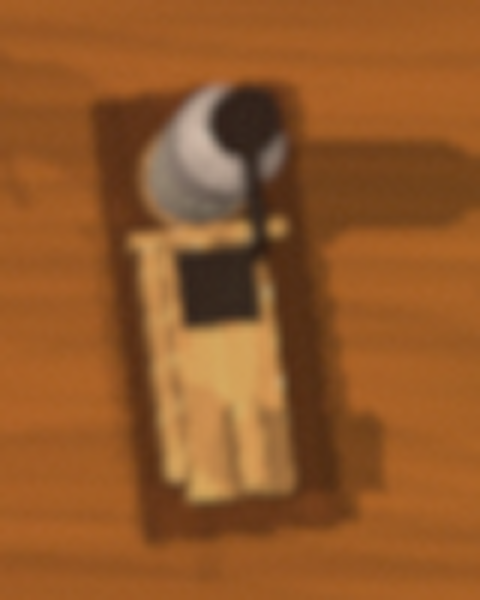

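The top crop shows the paddle seated, with its pad (217,288) at the end fence. I'll check the side-fence gap from closer with the wrist camera on the way to the cap, with the gripper shut.

{"method": "step_arm", "body": {"plan": [{"hand":-1,"dx":-0.0315,"dy":-0.0356,"dz":-0.004,"turn":0},{"hand":-1,"dx":-0.0315,"dy":-0.0356,"dz":-0.004,"turn":0},{"hand":-1,"dx":-0.0315,"dy":-0.0356,"dz":-0.004,"turn":0},{"hand":-1,"dx":-0.0315,"dy":-0.0356,"dz":-0.004,"turn":0},{"hand":-1,"dx":-0.0315,"dy":-0.0356,"dz":0,"turn":0}]}}

```text
t: 21.38
ee_pos: [525.2, -191.6, 228.0]
tcp_rot: [-0.07, 0.998, -0.0, 0.0]
wrist_force: [0.4, 0.6, 0.2]
finger_gap: 0.0
gripper_force: 0.0
```

{"method": "step_arm", "body": {"plan": [{"hand":-1,"dx":-0.0315,"dy":-0.0356,"dz":0,"turn":0},{"hand":-1,"dx":0,"dy":0,"dz":0,"turn":0},{"hand":-1,"dx":0,"dy":0,"dz":0,"turn":0}]}}

```text
t: 21.75
ee_pos: [559.2, -220.8, 227.1]
tcp_rot: [-0.07, 0.998, 0.001, -0.001]
wrist_force: [0.2, 0.8, 0.4]
finger_gap: -0.0
gripper_force: 0.0
```

```bash
python3 - <<'E'
from h import *
st()
a=snap('wrist');cv2.imwrite('pics/wi.png',cv2.cvtColor(cv2.resize(a[60:384,100:420],None,fx=1.8,fy=1.8,interpolation=cv2.INTER_CUBIC),cv2.COLOR_RGB2BGR))
for n in ['paddle','pad','cap_top']: print(n,lm(n,'wrist'))
for n,z in [('paddle',40),('stand',12)]:
  for f,m in masks(n,'wrist'): print(n,round(f,2),m.sum(),quad(m,'wrist',z))
E
```

```text
t 21.75 tcp [ 559.2 -220.8  227.1] xang -172.0 tilt -1.0 gap -0.0 F [0.2 0.8 0.4] q [-0.49  0.17  1.67  0.    1.3  -2.2 ]
paddle [([516.5, -224.7, 18.1], 0.76), ([568.4, 50.0, 2.0], 0.56)]
pad [([561.9, -218.4, 42.0], 0.69), ([534.1, 89.7, 24.2], 0.57)]
cap_top [([623.6, -207.1, 173.4], 0.86)]
paddle 0.96 6200 (array([ 517.8, -225.2]), array([ 56.8, 141.2]), np.float32(7.7))
paddle 0.93 499 (array([678.9, 260.6]), array([ 46.8, 103.2]), np.float32(36.2))
paddle 0.9 3365 (array([563.5,  38.4]), array([ 69.7, 138.1]), np.float32(-44.2))
stand 0.59 9902 (array([ 597.3, -218.8]), array([112.8, 338.2]), np.float32(8.1))
```

View pics/wi.png

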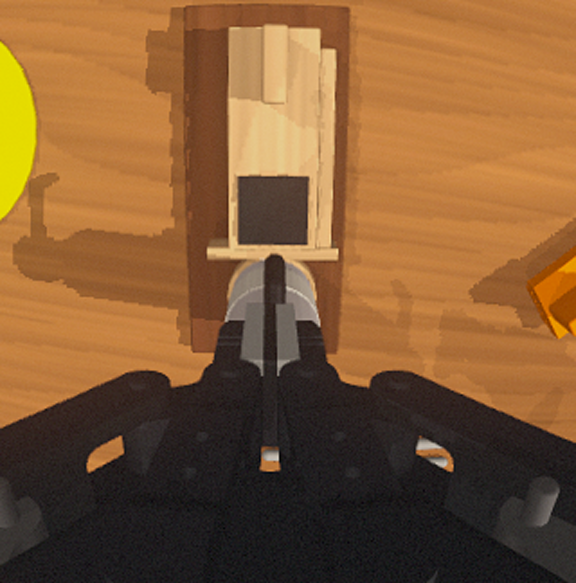

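The close view shows the paddle parallel to and snug against both fences: deck edge and side fence at (322,150), pad end and end fence at (275,248). The rectangle fit agrees, at (517.8,-225.2) and 7.7°. Next I'll go over the cap at about (625,-211) and press it.

{"method": "step_arm", "body": {"plan": [{"hand":-1,"dx":-0.0335,"dy":0,"dz":0,"turn":0},{"hand":-1,"dx":-0.033,"dy":0,"dz":0.01,"turn":0},{"hand":-1,"dx":0,"dy":0,"dz":0.015,"turn":0},{"hand":-1,"dx":0,"dy":0,"dz":0.015,"turn":0},{"hand":-1,"dx":0,"dy":0,"dz":0,"turn":0}]}}

```text
t: 22.68
ee_pos: [623.2, -211.4, 185.1]
tcp_rot: [-0.069, 0.998, 0.001, -0.002]
wrist_force: [-1.0, -0.8, 0.7]
finger_gap: 0.002
gripper_force: 0.0
```

{"method": "step_arm", "body": {"plan": [{"hand":-1,"dx":0,"dy":0,"dz":0,"turn":0}]}}

```text
t: 22.8
ee_pos: [625.1, -212.3, 188.0]
tcp_rot: [-0.069, 0.998, -0.0, -0.0]
wrist_force: [0.2, -0.2, -0.4]
finger_gap: 0.001
gripper_force: 0.0
```

{"method": "step_arm", "body": {"plan": [{"hand":-1,"dx":0,"dy":0.001,"dz":0.01,"turn":0},{"hand":-1,"dx":0,"dy":0,"dz":0.007,"turn":0},{"hand":-1,"dx":0,"dy":0,"dz":0.003,"turn":0},{"hand":-1,"dx":0,"dy":0,"dz":0.003,"turn":0},{"hand":-1,"dx":0,"dy":0,"dz":0,"turn":0}]}}

```text
t: 23.42
ee_pos: [625.6, -211.2, 166.4]
tcp_rot: [-0.07, 0.998, -0.0, -0.0]
wrist_force: [-2.3, 0.6, 6.4]
finger_gap: 0.0
gripper_force: 3.7
```

{"method": "step_arm", "body": {"plan": [{"hand":-1,"dx":0,"dy":0,"dz":0.002,"turn":0},{"hand":-1,"dx":0,"dy":0,"dz":0,"turn":0}]}}

```text
t: 23.68
ee_pos: [625.6, -211.2, 165.2]
tcp_rot: [-0.07, 0.998, -0.0, -0.0]
wrist_force: [-2.9, 1.2, 8.3]
finger_gap: -0.001
gripper_force: 4.2
```

{"method": "step_arm", "body": {"plan": [{"hand":-1,"dx":0,"dy":0,"dz":0.003,"turn":0},{"hand":-1,"dx":0,"dy":0,"dz":0,"turn":0}]}}

```text
t: 23.92
ee_pos: [625.7, -211.2, 165.0]
tcp_rot: [-0.07, 0.998, -0.0, -0.0]
wrist_force: [-7.1, 3.0, 17.6]
finger_gap: -0.001
gripper_force: 8.8
```

The cap is at its stop: 17.6 N with no further travel. I'll retreat straight up and clear.

{"method": "step_arm", "body": {"plan": [{"hand":-1,"dx":0,"dy":0,"dz":-0.008,"turn":0},{"hand":-1,"dx":0,"dy":0,"dz":-0.02,"turn":0},{"hand":-1,"dx":0,"dy":0,"dz":-0.03,"turn":0},{"hand":-1,"dx":0,"dy":0,"dz":-0.03,"turn":0},{"hand":-1,"dx":0,"dy":0,"dz":0,"turn":0}]}}

```text
t: 24.55
ee_pos: [627.5, -212.0, 251.8]
tcp_rot: [-0.07, 0.998, -0.002, 0.003]
wrist_force: [-0.4, -0.2, 0.4]
finger_gap: 0.001
gripper_force: 0.0
```

{"method": "step_arm", "body": {"plan": [{"hand":-1,"dx":-0.04,"dy":0,"dz":0,"turn":0},{"hand":-1,"dx":-0.03,"dy":0,"dz":0,"turn":0},{"hand":-1,"dx":0,"dy":0,"dz":0,"turn":0},{"hand":-1,"dx":0,"dy":0,"dz":0,"turn":0}]}}

```text
t: 25.05
ee_pos: [693.7, -201.1, 245.9]
tcp_rot: [-0.07, 0.998, 0.001, -0.002]
wrist_force: [-0.5, 0.1, -1.0]
finger_gap: 0.003
gripper_force: 0.0
```

```bash
python3 - <<'E'
from h import *
st()
snap('wrist')
for n in ['paddle','pad','cap_top']: print(n,lm(n,'wrist'))
for f,m in masks('paddle','wrist'): print(round(f,2),m.sum(),quad(m,'wrist',40))
E
```

```text
t 25.05 tcp [ 693.7 -201.1  245.9] xang -172.0 tilt -1.0 gap 0.003 F [-0.5  0.1 -1. ] q [-0.38  0.41  1.34 -0.    1.39 -2.09]
paddle [([569.8, 53.3, -1.6], 0.72), ([517.7, -224.4, 17.7], 0.57)]
pad [([534.4, 89.1, 21.7], 0.88), ([515.9, -223.7, 16.9], 0.35)]
cap_top [([623.4, -204.6, 171.8], 0.55)]
0.68 2482 (array([ 592.3, -224.5]), array([ 55.6, 123.8]), np.float32(21.4))
0.67 3305 (array([ 537.3, -223.1]), array([ 56.6, 103.2]), np.float32(7.4))
0.62 3247 (array([572.9,  37.3]), array([ 57.5, 142. ]), np.float32(-47.0))
0.58 81 (array([689.2, 243.9]), array([11.7, 48.2]), np.float32(27.9))
```

The paddle hasn't moved, the cap is back up and the arm is clear, so I'm handing the job in.

```bash
python3 -c "
from h import *
print(workorder.sign_off())"
```

```text
the job is handed in; nothing more can be done
None
```

I handed the job in at about 25 s of the 54 s allowed: the paddle is squared on the drip board against both fences, and the cap was pressed to its stop and sprang back. The sign-off returned no verdict, so success rests on my own camera and force checks. Those did not re-measure the brush, single or drip board at the end.

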